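# Prop up a board stand and hold it upright

### The job

Unlock the tilting board stand by turning its lock lever a full quarter turn to its open stop; next flip the kickstand over its top centre until it has dropped fully down behind the frame, while the frame still leans forward. Then take the frame by its top bar, bring it upright and finish while still holding the bar: the board is front-heavy and drops forward again if let go. Leave the screwdriver, solder spool and multimeter alone.

Things in the scene. Friction and masses are not known exactly. Their poses are not given: they have to be found in the camera images.
- stand: Board stand bolted to the bench: dark steel base plate 280 x 340 mm, 12 mm thick. Origin on the bench (z = 0) under the frame's hinge line; x to the stand's back (roughly away from the robot), y to its left end (kickstand), z up. 'Stand frame' below means mm along these axes. Two rubber-topped posts (17 mm thick, 110 mm tall) at x = -57, y = +-70 carry the frame when it leans forward.
- frame_hinge (a point): Middle of the frame's hinge line, which runs along stand y at stand frame x = 0, z = 40. The aluminium frame stands on it: 212 mm wide, 193 mm tall, 12 mm cheeks at y = +-100. It carries a green circuit board (112 mm tall, top edge 48 mm below the top bar's axis) with a finned heat sink on the front, standing out 50 mm.
- board_frame (a joint): Tilt of the frame, rad: -0.5 leaning forward (to stand -x) on the posts, as it starts; 0 upright; positive is past upright. About 0.95 kg (+-20 %), front-heavy: falls forward when let go. While locked it moves back less than 0.1 rad. The lowered kickstand's foot meets a sloping chock on the base plate at about +0.03 and stops it (give 0.06 at 40 N); with the kickstand up it can go over backwards.
- top_bar: Round steel bar, 14 mm diameter, 184 mm long, turning freely on its own axis between the tops of the frame's cheeks; the place to hold the frame. Origin at the middle of the bar, on its axis; y along the bar. It lies 190 mm from the hinge line (stand frame x = -91 mm, z = 207 mm at the start; x = 0, z = 230 mm when upright). Pinched from above, the frame turns about it.
- kickstand (a joint): Turn of the kickstand about its hinge on the frame, rad: 0 = folded up along the frame (start), 2.14 = fully down (stop). Swings freely by its own weight (90 g): with the frame leaning it is over centre at 0.5 (leg vertical), falls back before that, and from about 0.7 drops to the down stop by itself in about a second. Flipped by pushing its upper part to stand +x, under 1 N.
- kickstand_hinge (a point): Axis of the kickstand, along stand y, on the frame's left end: 60 mm from the frame's hinge line, 140 mm to the left of the stand's middle (40 mm outside the cheek's middle).
- kickstand_foot (a point): Centre of the kickstand's rubber foot, a ball 18 mm in diameter, 140 mm from its hinge. The leg is a steel rod 10 mm thick from hinge to foot. Folded at the start the foot is in stand frame at x = -96, y = 140, z = 216 mm and the rod slopes as the frame does.
- lock_lever (a joint): Turn of the lock lever about a vertical axis, rad: 0 = closed stop (its steel tongue stands behind a pin on the frame's right cheek and blocks the frame), 1.57 = open stop. Grows counter-clockwise seen from above. It starts within 0.12 of closed, stays where it is left, and needs about 0.06 N m.
- lever_pivot (a point): On the lever's vertical axis (stand frame x = 35, y = -125 mm) at the height of the grip, 132 mm above the bench.
- lever_grip (a point): Middle of the lever's black grip, 68 mm from the axis, 132 mm above the bench. The grip is an upright paddle 12 mm thick, 62 mm long along the lever, from 102 to 146 mm above the bench; closed it points to stand -y (the right), open it points to stand +x (the back).
- screwdriver: Bystander: screwdriver about 200 mm long, lying on the bench to the right of the stand; origin on its underside.
- spool: Bystander: solder spool, 48 mm diameter, 42 mm tall, standing by the stand's left end; origin under its centre.
- multimeter: Bystander: blue multimeter 170 x 85 x 36 mm lying left of the stand, beyond the spool; origin under its centre.

How it is judged:
On the way, in this order (a step that is already met when the one before it is completed fails the run):
1. lock lever turned to its open stop (value of joint lock_lever above 1.4 rad), for 0.2 s.
2. kickstand fully down while the frame still leans forward (value of joint kickstand above 2.05 rad and value of joint board_frame below -0.3 rad), for 0.2 s.
3. frame upright, held by its top bar (value of joint board_frame between -0.09 and 0.09 rad and contact force between the fingers and top_bar above 0.3 N), for 0.3 s.
At the end, for the whole second after the job is handed in: The lock lever is open (past 1.3 of 1.57 rad), the kickstand fully down (past 2.05 of 2.14 rad), the frame upright within 0.09 rad (5 degrees) and still (under 0.1 rad/s), and the fingers are holding the top bar (more than 0.3 N of contact) (all of step 3 and value of joint lock_lever above 1.3 rad and value of joint kickstand above 2.05 rad and velocity of joint board_frame between -0.1 and 0.1 rad/s); the arm keeps its last pose, push and grip.
It fails at once if the frame goes over backwards (value of joint board_frame above 0.2 rad).
It fails at once if a bystander is moved more than 30 mm (distance of any of screwdriver, spool, multimeter from where it was at the start of the episode above 0.03 m).
It also fails if it takes over 67 s, if anything falls off the work surface, if the arm or the gripper's body presses on something with over 40 N, if the wrist force passes 120 N, or if a joint passes its speed limit or range.

### The arm

A 6-joint arm with a two-finger parallel gripper is mounted at the origin on the work surface. World frame = base frame: x ahead of the robot, y to its left, z up, the work surface at z = 0. Lengths are in m, angles in rad, forces in N, time in s.
With the tool pointing down it reaches from about 0.375 to 0.75 m from the base axis. Payload 9 kg.
Tool frame: the origin (TCP) lies on the mounting face of the last link; the fingertips stand 173 mm ahead of it and the grasp point (between the pads) lies 155 mm ahead of it; z points along the fingers, y is the line along which they close (so a half turn about z gives the same grasp; the last joint's range is limited). The gripper opens to 85 mm and grips with 20 to 120 N. Pads are 22 mm wide; open, the fingers measure 114 mm over their backs; the gripper's body (76 mm by 85 mm) begins 54 mm behind the grasp point. The pads swing forward as they close: fully open they stand 13 mm farther back than shut.
Start: joints at [1.005, 0.104, 0.097, 1.564, 0, 1.353], TCP at [0.204, 0.564, 0.405] pointing down, gripper open.
Joint ranges: [-2.99, 2.99], [-0.84, 1.86], [-1.1, 1.16], [-1.84, 2.11], [-1.51, 1.56], [-3.14, 3.14]. Speed limits (rad/s): [2.22, 2.22, 2.57, 3.14, 3.14, 3.14].

### API

Orientations are given as a unit quaternion [w, x, y, z].
In Python, from station import bot, read_camera gives the robot as it stands. The module is installed in compiled form; this text tells all that it offers.
- The arm moves only by the tool carry_out, never from a script. Its argument "rows" is one flat list of numbers, 7 for each row, row after row: the turn, a rotation vector about the tool's x, y, z each as a share of 180 degrees, from -1 to 1, then the shift along the tool's x, y, z each as a share of 1 m, from -1 to 1, then the closure, from -1 (fully open) to 1 (shut). In form: [rx, ry, rz, x, y, z, hand, rx, ry, rz, x, y, z, hand, ...]. A call has 1 to 20 rows; each row shifts and turns the commanded pose from where the row before left it, along the tool's axes as they then stand; what a row does not reach is not made up. A row lasts 1/12 s, in which the tool goes at most 41.7 mm and 7.16 degrees, less where a joint would pass 70% of its speed; a pose out of reach is approached as far as the arm can. A call with a number of a shift or a turn outside -1 to 1 is refused whole. A call with a gripper value outside its range is refused whole. The fingers move at their own pace and stop on an object; "grip_force" is the grip in N (left out, the last holds). Time passes only in rows, so rows that do not move let the fingers close. It gives the time, the measured TCP pose, the force, the opening and the grip force at its end, in the units of the state.
- bot.read_state(): the state, without advancing time (a new reading comes with each control period).
- read_camera(name): name is "scene" or "top" or "wrist"; returns a dict with "color" (420x560x3 uint8, blue, green, red), "camera_matrix" (3x3 intrinsics, pixels), "rvec" (rotation vector, rad) and "tvec" (3), from world to camera coordinates, as OpenCV has them. Camera axes: x right, y down, z forward; pixel columns grow to the right and rows downward; lengths in m; the calibration is good to about 2 mm. A picture is of the moment at which its call begins. There is no depth.
- bot.sign_off(): hands the job in; it is judged then, once.
The state is a dict: "time_s": time; "qpos": joint angles; "joint_vel": joint speeds; "joint_torque": joint torques, N m; "tool_pos": TCP position; "eef_rot": TCP orientation; "contact_force": force on the tool from outside, world axes, zero at the start; "ft_torque": the same for the moment, N m; "opening": opening from 0.0 (shut) to 1.0 (fully open); "grasp_force": force on a finger pad.
Only numpy, scipy, OpenCV 4.12 (cv2) and the standard library are available. Lean on these libraries where they do the work, as an engineer would, in place of code of your own. Each camera call takes 0.05 s, during which the arm holds its last target. There are 200 camera calls.

## Working session

There is one attempt and no reset: what is moved stays moved. The work goes in short steps, Python scripts to look and compute and a tool call to move; the robot and the scene stay as the last step left them, time stands still between calls to the robot, and variables do not carry over. Pictures are saved under pics/ and viewed, at most 10 in all, crops included, and the job is handed in when it is done.

Besides the shell and the picture viewer there is one more tool, called after "Call:" by a JSON object that holds its "fn" and its "kwargs", one argument or row to a line. carry_out: Moves the arm, as the interface text tells. Shift numbers are shares of 1 m and turn numbers shares of 180 degrees, none past 1 either way. Its arguments: {"type":"object","properties":{"rows":{"type":"array"},"grip_force":{"type":"number"}},"required":["rows"]}

```bash
mkdir -p pics; python3 - <<'E'
from station import bot, read_camera
import cv2,numpy as np,pickle
d={}
for n in ["scene","top"]:
    c=read_camera(n); d[n]=c; cv2.imwrite(f"pics/{n}0.png",c["color"])
    R=cv2.Rodrigues(np.array(c["rvec"],float))[0]; print(n,(-R.T@np.array(c["tvec"]).ravel()).round(3),R[2].round(3),np.array(c["camera_matrix"]).round(1).tolist())
pickle.dump(d,open("c0.pkl","wb"))
s=bot.read_state(); print(s)
E
```

```text
scene [ 1.062 -0.512  1.22 ] [-0.366  0.456 -0.811] [[533.6, 0.0, 289.2], [0.0, 533.6, 204.1], [0.0, 0.0, 1.0]]
top [0.42  0.067 1.282] [ 0.153  0.007 -0.988] [[433.5, 0.0, 273.0], [0.0, 433.5, 207.8], [0.0, 0.0, 1.0]]
{'time_s': 0.1, 'qpos': array([ 1.00529247e+00,  1.04627348e-01,  9.65445251e-02,  1.56387510e+00,
       -1.21177156e-05,  1.35312800e+00]), 'joint_vel': array([ 1.71904538e-03, -3.11727634e-03,  3.43978614e-03,  8.93688549e-05,
        2.94110407e-06,  5.77282230e-05]), 'joint_torque': array([ 8.36040272e-03, -5.58205211e+01,  5.04721463e+01,  1.28594757e-02,
       -2.45184092e-04,  6.29381611e-05]), 'tool_pos': array([0.20444273, 0.56399767, 0.40400574]), 'eef_rot': array([-2.16063572e-04,  1.73042300e-01,  9.84914222e-01, -5.39145332e-04]), 'contact_force': array([-0.09688469, -0.04284257, -0.14584152]), 'ft_torque': array([ 0.0510918 , -0.00198288, -0.01181596]), 'grasp_force': 0.0, 'opening': 1.0013371637007418}
```

View pics/scene0.png

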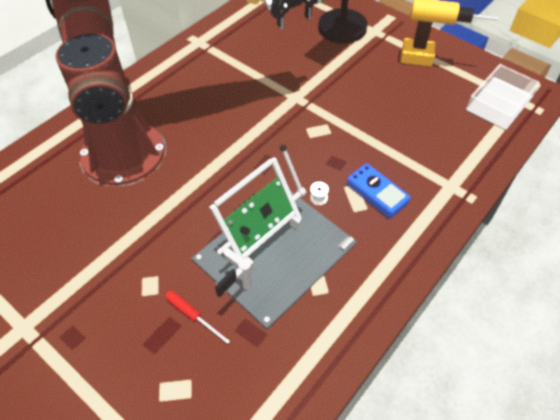

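View pics/top0.png

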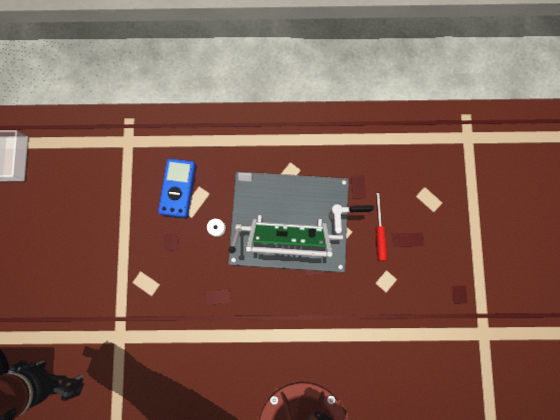

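The top view shows the stand at about (230–348, 173–271), the bar near row 253, the lever grip at (360,209) and the kickstand foot at (232,250). I'll enlarge it to pick the points.

```bash
python3 - <<'E'
import pickle,cv2
d=pickle.load(open("c0.pkl","rb"))
cv2.imwrite("pics/topz.png",cv2.resize(d["top"]["color"][165:280,220:390],None,fx=4.7,fy=4.7,interpolation=cv2.INTER_CUBIC))
E
```

```text
(no output)
```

View pics/topz.png

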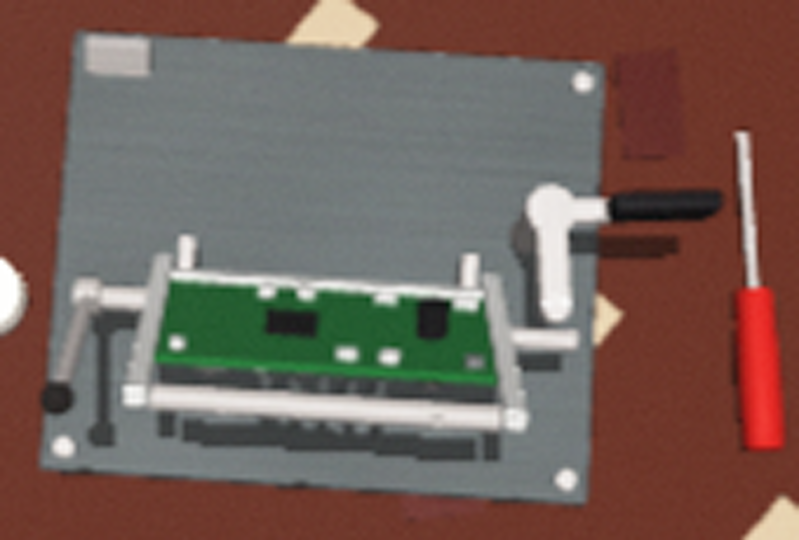

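```bash
cat > h.py <<'E'
import numpy as np,cv2,pickle
from scipy.optimize import least_squares
def ray(c,px,z):
    K=np.array(c["camera_matrix"],float);R=cv2.Rodrigues(np.array(c["rvec"],float))[0];t=np.array(c["tvec"],float).ravel()
    o=-R.T@t; v=R.T@np.linalg.solve(K,[px[0],px[1],1]); return o+v*(z-o[2])/v[2]
def proj(c,P): return cv2.projectPoints(np.array(P,float).reshape(-1,1,3),np.array(c["rvec"],float),np.array(c["tvec"],float),np.array(c["camera_matrix"],float),None)[0].reshape(-1,2)
E
python3 - <<'E'
from h import *
d=pickle.load(open("c0.pkl","rb"));c=d["top"]
W=lambda u,v,z: ray(c,((u+.5)/4.7+220-.5,(v+.5)/4.7+165-.5),z)
cor=[W(*p,.012) for p in [(78,32),(605,64),(587,503),(40,467)]]
print("corners",np.round(cor,3).tolist())
obs=[(W(134,394,.212),-.091,.1),(W(515,417,.212),-.091,-.1),(W(57,398,.22),-.096,.14),(W(550,205,.14),.035,-.125)]
def tf(p,x,y): return np.array([p[0]+np.cos(p[2])*x-np.sin(p[2])*y,p[1]+np.sin(p[2])*x+np.cos(p[2])*y])
f=lambda p:np.ravel([tf(p,x,y)-o[:2] for o,x,y in obs])
r=least_squares(f,[.4,0,0]);print(r.x.round(4),(r.fun*1e3).round(1))
p=r.x
def loc(w): 
    e=w[:2]-p[:2];return np.array([np.cos(p[2])*e[0]+np.sin(p[2])*e[1],-np.sin(p[2])*e[0]+np.cos(p[2])*e[1]])
print("corners local",[(loc(w)*1e3).round().tolist() for w in cor])
print("grip ends local",(loc(W(610,207,.146))*1e3).round(),(loc(W(722,202,.146))*1e3).round())
print("world bar",tf(p,-.091,0),"foot",tf(p,-.096,.14),"pivot",tf(p,.035,-.125),"grip",tf(p,.035,-.193))
# driver, spool
for n,q in [("drv top",(742,132)),("drv",(750,290)),("drv end",(765,448))]: print(n,(loc(W(*q,.015))*1e3).round())
print("spool",(loc(ray(c,(215.5,227.5),.042))*1e3).round())
E
```

```text
corners [[0.728, 0.186, 0.012], [0.703, -0.15, 0.012], [0.427, -0.129, 0.012], [0.452, 0.208, 0.012]]
[ 0.5678  0.0316 -0.0686] [-0.3  0.4 -0.3  0.1 -0.4  1.1  1.  -1.6]
corners local [[149.0, 165.0], [147.0, -172.0], [-130.0, -170.0], [-128.0, 168.0]]
grip ends local [  34. -156.] [  40. -219.]
world bar [0.47701256 0.03785729] foot [0.48162583 0.17787057] pivot [ 0.59414313 -0.09548974] grip [ 0.58947955 -0.16332963]
drv top [ 108. -259.]
drv [   8. -266.]
drv end [ -90. -278.]
spool [-27. 209.]
```

Fit residuals are about 1.5 mm: stand origin (0.568, 0.032), yaw −0.069. Next I'll align the tool with the stand (tool x = stand +y, tool y = stand +x), rise and shut the fingers.

Call:
{"fn": "carry_out", "kwargs": {
  "rows": [0,0,0.0374,0,0,-0.0075,1,0,0,0.0374,0,0,-0.0075,1,0,0,0.0374,0,0,-0.0075,1,0,0,0.0374,0,0,-0.0075,1,0,0,0.0374,0,0,-0.0075,1,0,0,0.0374,0,0,-0.0075,1,0,0,0.0374,0,0,-0.0075,1,0,0,0.0374,0,0,-0.0075,1,0,0,0.0374,0,0,-0.0075,1,0,0,0.0374,0,0,-0.0075,1,0,0,0.0374,0,0,-0.0075,1],
  "grip_force": 30
}}

```text
time_s: 1.02
tool_pos: [0.2045, 0.5641, 0.4871]
eef_rot: [0.0, 0.733, 0.68, -0.0]
contact_force: [0.7, -0.7, -0.7]
opening: 0.001
grasp_force: 0.0
```

```bash
cat >> h.py <<'E'
P=(0.5678,0.0316,-0.0686)
def st():
    from station import bot
    from scipy.spatial.transform import Rotation as Ro
    s=bot.read_state(); q=s["eef_rot"]; R=Ro.from_quat([q[1],q[2],q[3],q[0]]).as_matrix()
    Z=Ro.from_euler("z",P[2]).as_matrix(); t=s["tool_pos"]-np.array([P[0],P[1],0])
    print("t",round(s["time_s"],2),"stand mm",(Z.T@t*1e3).round(1),"tool x,z in stand",(Z.T@R)[:,0].round(3),(Z.T@R)[:,2].round(3),"F",(Z.T@s["contact_force"]).round(2),"open",round(s["opening"],2),"grasp",round(s["grasp_force"],1),"q",s["qpos"].round(2))
E
python3 -c "from h import *; st()"
```

```text
t 1.02 stand mm [-399.   506.3  487.1] tool x,z in stand [ 0.007  1.    -0.001] [-0.    -0.001 -1.   ] F [ 0.72 -0.63 -0.66] open 0.0 grasp 0.0 q [1.01 0.14 0.29 1.72 0.   2.65]
```

Call:
{"fn": "carry_out", "kwargs": {
  "rows": [0,0,0,-0.035,0.0197,0,1,0,0,0,-0.035,0.0197,0,1,0,0,0,-0.035,0.0197,0,1,0,0,0,-0.035,0.0197,0,1,0,0,0,-0.035,0.0197,0,1,0,0,0,-0.035,0.0197,0,1,0,0,0,-0.035,0.0197,0,1,0,0,0,-0.035,0.0197,0,1,0,0,0,-0.035,0.0197,0,1,0,0,0,-0.035,0.0197,0,1,0,0,0,-0.035,0.0197,0,1,0,0,0,-0.035,0.0197,0,1,0,0,0,-0.035,0.0197,0,1,0,0,0,-0.035,0.0197,0,1,0,0,0,-0.035,0.0197,0,1,0,0,0,-0.035,0.0197,0,1,0,0,0,-0.035,0.0197,0,1,0,0,0,-0.035,0.0197,0,1,0,0,0,-0.035,0.0197,0,1,0,0,0,-0.035,0.0197,0,1]
}}

```text
time_s: 2.68
tool_pos: [0.5494, -0.1636, 0.4867]
eef_rot: [-0.0, 0.731, 0.682, 0.0]
contact_force: [1.1, 1.3, 0.0]
opening: 0.002
grasp_force: 0.0
```

```bash
python3 -c "from h import *; st()"
```

```text
t 2.68 stand mm [  -5.  -196.   486.7] tool x,z in stand [0.001 1.    0.   ] [-0.  0. -1.] F [0.97 1.34 0.01] open 0.0 grasp 0.0 q [-0.52  0.06  0.2   1.71  0.    1.12]
```

Call:
{"fn": "carry_out", "kwargs": {
  "rows": [0,0,0,0,0,0.0284,1,0,0,0,0,0,0.0284,1,0,0,0,0,0,0.0284,1,0,0,0,0,0,0.0284,1,0,0,0,0,0,0.0284,1,0,0,0,0,0,0.0284,1,0,0,0,0,0,0.0284,1,0,0,0,0.0015,0.0095,0,1,0,0,0,0.0015,0.0095,0,1,0,0,0,-0.0011,0.0058,0,1,0,0,0,-0.0011,0.0058,0,1,0,0,0,-0.0011,0.0058,0,1]
}}

```text
time_s: 3.68
tool_pos: [0.5855, -0.1645, 0.2884]
eef_rot: [-0.0, 0.731, 0.682, -0.0]
contact_force: [-1.0, 0.6, -0.8]
opening: 0.0
grasp_force: 0.6
```

```bash
python3 -c "from h import *; st()"
```

```text
t 3.68 stand mm [  31.1 -194.4  288.4] tool x,z in stand [0.001 1.    0.   ] [-0.  0. -1.] F [-1.07  0.53 -0.81] open 0.0 grasp 0.6 q [-0.49  0.14 -0.08  1.36  0.    1.15]
```

In light contact with the lever. I'll follow the arc.

Call:
{"fn": "carry_out", "kwargs": {
  "rows": [0,0,0,0.0003,0.0059,0,1,0,0,0,0.0003,0.0059,0,1,0,0,0,0.0003,0.0059,0,1,0,0,0,0.0018,0.0057,0,1,0,0,0,0.0018,0.0057,0,1,0,0,0,0.0018,0.0057,0,1,0,0,0,0.0037,0.0054,0,1,0,0,0,0.0037,0.0054,0,1,0,0,0,0.0037,0.0054,0,1,0,0,0,0.0053,0.0043,0,1,0,0,0,0.0053,0.0043,0,1,0,0,0,0.0053,0.0043,0,1,0,0,0,0.0073,0.0026,0,1,0,0,0,0.0073,0.0026,0,1,0,0,0,0.0053,0.0026,0,1,0,0,0,0,0,0,1,0,0,0,0,0,0,1]
}}

```text
time_s: 5.1
tool_pos: [0.6595, -0.1177, 0.2883]
eef_rot: [0.0, 0.732, 0.681, -0.003]
contact_force: [-10.9, -13.5, 2.7]
opening: 0.001
grasp_force: 7.4
```

```bash
python3 - <<'E'
from h import *; st()
from station import read_camera
c=read_camera("top")["color"]; cv2.imwrite("pics/top1.png",cv2.resize(c[140:280,220:390],None,fx=4,fy=4,interpolation=cv2.INTER_CUBIC))
E
```

```text
t 5.1 stand mm [ 101.7 -142.7  288.3] tool x,z in stand [ 0.003  1.    -0.005] [-0.004 -0.005 -1.   ] F [-10.   -14.2    2.67] open 0.0 grasp 7.4 q [-0.37  0.33  0.14  1.38 -0.01  1.27]
```

View pics/top1.png

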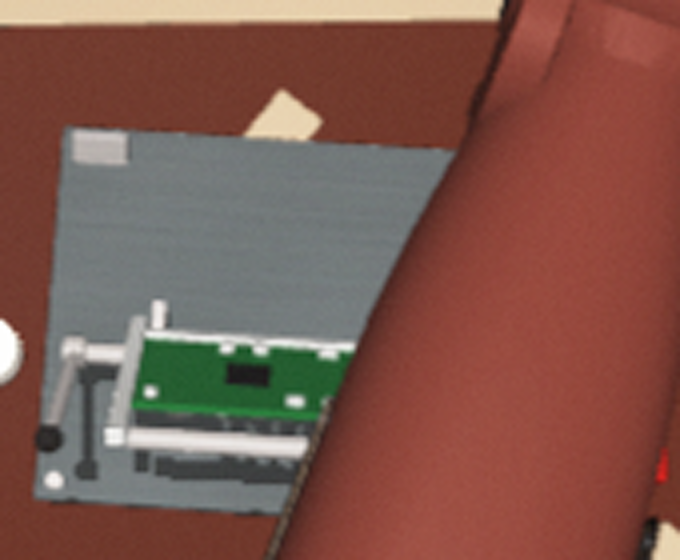

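Call:
{"fn": "carry_out", "kwargs": {
  "rows": [0,0,0,-0.02,0,0,1,0,0,0,0,0,-0.04,1,0,0,0,0,0,-0.04,1,0,0,0,0,0,-0.04,1,0,0,0,0,0,-0.04,1,0,0,0,0,0,-0.04,1,0,0,0,0.0216,-0.0166,0,1,0,0,0,0.0216,-0.0166,0,1,0,0,0,0.0216,-0.0166,0,1,0,0,0,0.0216,-0.0166,0,1,0,0,0,0.0216,-0.0166,0,1,0,0,0,0.0216,-0.0166,0,1,0,0,0,0.0216,-0.0166,0,1,0,0,0,0.0216,-0.0166,0,1,0,0,0,0.0216,-0.0166,0,1,0,0,0,0.0216,-0.0166,0,1,0,0,0,0.0216,-0.0166,0,1,0,0,0,0.0216,-0.0166,0,1,0,0,0,0.0216,-0.0166,0,1,0,0,0,0.0216,-0.0166,0,1]
}}

```text
time_s: 6.82
tool_pos: [0.4472, 0.183, 0.4888]
eef_rot: [0.0, 0.731, 0.682, 0.001]
contact_force: [1.0, -0.2, 0.8]
opening: 0.003
grasp_force: 0.0
```

```bash
python3 - <<'E'
from h import *; st()
from station import read_camera
c=read_camera("scene")["color"]; cv2.imwrite("pics/scene1.png",cv2.resize(c[120:330,170:400],None,fx=2.8,fy=2.8,interpolation=cv2.INTER_CUBIC))
E
```

```text
t 6.82 stand mm [-130.7  142.7  488.8] tool x,z in stand [0.001 1.    0.001] [ 0.001  0.001 -1.   ] F [ 1.03 -0.09  0.82] open 0.0 grasp 0.0 q [ 0.12 -0.21 -0.06  1.73  0.    1.76]
```

View pics/scene1.png

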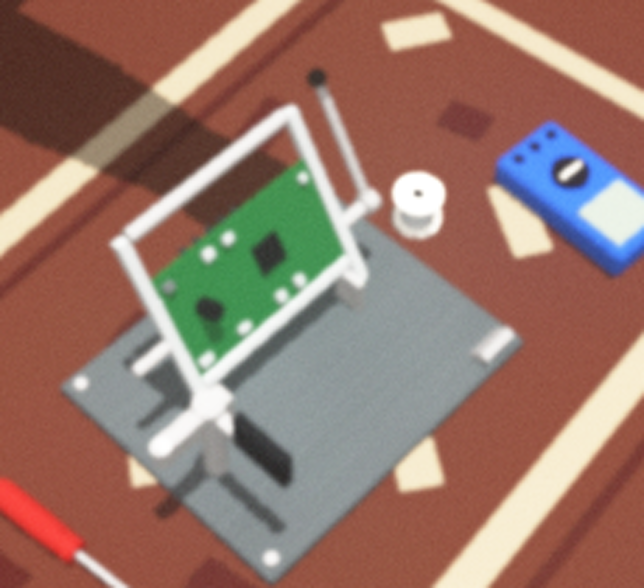

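The lever points to the stand's back (grip at crop (265,450)), the kickstand foot is at (317,77), and the frame still leans. I'll push the kickstand over.

Call:
{"fn": "carry_out", "kwargs": {
  "rows": [0,0,0,0,0,0.0325,1,0,0,0,0,0,0.0325,1,0,0,0,0,0,0.0325,1,0,0,0,0,0,0.0325,1,0,0,0,0,0.008,0,1,0,0,0,0,0.008,0,1,0,0,0,0,0.008,0,1,0,0,0,0,0.008,0,1,0,0,0,0,0.008,0,1,0,0,0,0,0.008,0,1,0,0,0,0,0.008,0,1,0,0,0,0,0.008,0,1,0,0,0,0,0.008,0,1,0,0,0,0,0.008,0,1,0,0,0,0,0.008,0,1,0,0,0,0,0.008,0,1,0,0,0,0,0.008,0,1,0,0,0,0,0.008,0,1,0,0,0,0,0.008,0,1,0,0,0,0,0,0,1]
}}

```text
time_s: 8.53
tool_pos: [0.57, 0.1729, 0.3597]
eef_rot: [0.001, 0.731, 0.682, 0.001]
contact_force: [-1.0, 0.9, -0.5]
opening: -0.003
grasp_force: 0.0
```

Call:
{"fn": "carry_out", "kwargs": {
  "rows": [0,0,0,0,0.005,0,1,0,0,0,0,0.005,0,1,0,0,0,0,0,0,1,0,0,0,0,0,0,1,0,0,0,0,0,0,1,0,0,0,0,0,0,1,0,0,0,0,0,0,1,0,0,0,0,0,0,1,0,0,0,0,0,0,1,0,0,0,0,0,-0.03,1,0,0,0,0,0,-0.03,1,0,0,0,0,0,-0.03,1,0,0,0,0,-0.03,-0.01,1,0,0,0,0,-0.03,0,1,0,0,0,0,-0.03,0,-1,0,0,0,0,0,0,-1]
}}

```text
time_s: 9.87
tool_pos: [0.4843, 0.1795, 0.4591]
eef_rot: [-0.0, 0.731, 0.683, -0.0]
contact_force: [-0.5, -0.5, -0.5]
opening: 0.269
grasp_force: 0.0
```

```bash
python3 - <<'E'
from h import *; st()
from station import read_camera
c=read_camera("scene")["color"]; cv2.imwrite("pics/scene2.png",cv2.resize(c[120:330,170:400],None,fx=2.8,fy=2.8,interpolation=cv2.INTER_CUBIC))
E
```

```text
t 9.87 stand mm [-93.4 141.8 459.1] tool x,z in stand [-0.001  1.     0.   ] [-0.001  0.    -1.   ] F [-0.42 -0.51 -0.5 ] open 0.27 grasp 0.0 q [ 0.1  -0.13 -0.04  1.67  0.    1.74]
```

View pics/scene2.png

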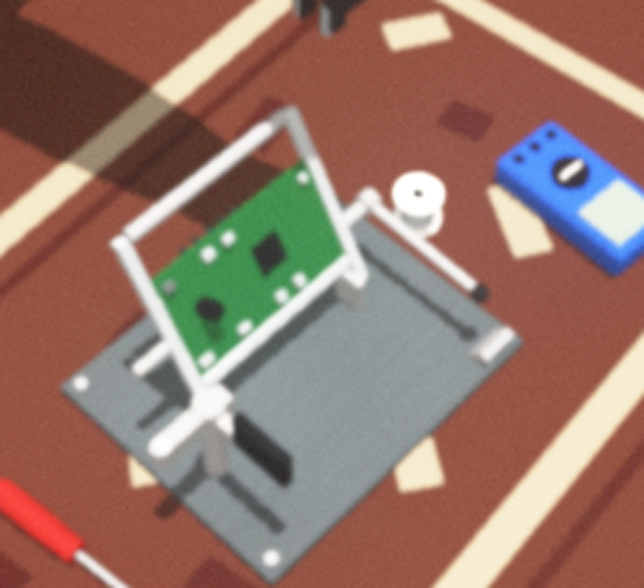

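The kickstand lies fully down behind the frame, foot at (480,293), with the frame still leaning. Next, the bar's middle.

Call:
{"fn": "carry_out", "kwargs": {
  "rows": [0,0,0,-0.0284,0.0005,0,-1,0,0,0,-0.0284,0.0005,0,-1,0,0,0,-0.0284,0.0005,0,-1,0,0,0,-0.0284,0.0005,0,-1,0,0,0,-0.0284,0.0005,0,-1,0,0,0,0,0,0,-1,0,0,0,0,0,0,-1,0,0,0,0,0,0.02,-1,0,0,0,0,0,0.02,-1,0,0,0,0,0,0.02,-1,0,0,0,0,0,0.02,-1,0,0,0,0,0,0.017,-1,0,0,0,0,0,0,-1]
}}

```text
time_s: 11.0
tool_pos: [0.4802, 0.0379, 0.3579]
eef_rot: [-0.002, 0.731, 0.683, -0.001]
contact_force: [-0.7, -0.5, -1.2]
opening: 1.001
grasp_force: 0.0
```

```bash
python3 -c "from h import *; st()"
```

```text
t 11.0 stand mm [-8.780e+01  3.000e-01  3.579e+02] tool x,z in stand [-0.     1.     0.001] [-0.005  0.001 -1.   ] F [-0.71 -0.53 -1.19] open 1.0 grasp 0.0 q [-0.19 -0.26 -0.34  1.5   0.    1.45]
```

Call:
{"fn": "carry_out", "kwargs": {
  "rows": [0,0,0,0,0,0,-1,0,0,0,0,-0.002,-0.002,0,0,0,0,0,0,0,0.5,0,0,0,0,0,0,1,0,0,0,0,0,0,1,0,0,0,0,0,0,1,0,0,0,0,0,0,1,0,0,0,0,0,0,1,0,0,0,0,0,0,1,0,0,0,0,0,0,1,0,0,0,0,0,0,1,0,0,0,0,0,0,1],
  "grip_force": 50
}}

```text
time_s: 12.0
tool_pos: [0.4785, 0.0371, 0.3635]
eef_rot: [-0.0, 0.731, 0.682, -0.0]
contact_force: [-5.7, -0.1, 3.9]
opening: 0.145
grasp_force: 48.7
```

```bash
python3 -c "from h import *; st()"
```

```text
t 12.0 stand mm [-89.5  -0.6 363.5] tool x,z in stand [ 0.001  1.    -0.   ] [-0.001 -0.    -1.   ] F [-5.73 -0.48  3.88] open 0.15 grasp 48.7 q [-0.2  -0.27 -0.33  1.51 -0.    1.44]
```

Call:
{"fn": "carry_out", "kwargs": {
  "rows": [0,0,0,0,0.0043,-0.0021,1,0,0,0,0,0.0043,-0.0021,1,0,0,0,0,0.0043,-0.0021,1,0,0,0,0,0.0043,-0.0021,1,0,0,0,0,0.0045,-0.0016,1,0,0,0,0,0.0045,-0.0016,1,0,0,0,0,0.0045,-0.0016,1,0,0,0,0,0.0045,-0.0016,1,0,0,0,0,0.0046,-0.0012,1,0,0,0,0,0.0046,-0.0012,1,0,0,0,0,0.0046,-0.0012,1,0,0,0,0,0.0046,-0.0012,1,0,0,0,0,0.0047,-0.0007,1,0,0,0,0,0.0047,-0.0007,1,0,0,0,0,0.0047,-0.0007,1,0,0,0,0,0.0047,-0.0007,1,0,0,0,0,0,0,1]
}}

```text
time_s: 13.42
tool_pos: [0.5519, 0.0318, 0.3858]
eef_rot: [0.0, 0.731, 0.682, 0.0]
contact_force: [-1.0, -5.4, 4.2]
opening: 0.142
grasp_force: 49.0
```

```bash
python3 -c "from h import *; st()"
```

```text
t 13.42 stand mm [-15.9  -0.9 385.8] tool x,z in stand [ 0.001  1.    -0.   ] [ 0.001 -0.    -1.   ] F [-0.67 -5.47  4.22] open 0.14 grasp 49.0 q [-0.18 -0.04 -0.09  1.53 -0.    1.46]
```

Call:
{"fn": "carry_out", "kwargs": {
  "rows": [0,0,0,0,0.003,-0.0002,1,0,0,0,0,0.003,0,1,0,0,0,0,0.003,0,1,0,0,0,0,0.003,0,1,0,0,0,0,0.002,0,1,0,0,0,0,0.001,0,1,0,0,0,0,0,0,1,0,0,0,0,0,0,1,0,0,0,0,0,0,1,0,0,0,0,0,0,1,0,0,0,0,0,0,1,0,0,0,0,0,0,1]
}}

```text
time_s: 14.42
tool_pos: [0.5662, 0.0307, 0.3865]
eef_rot: [0.001, 0.731, 0.682, 0.0]
contact_force: [-0.9, -5.1, 6.1]
opening: 0.145
grasp_force: 49.1
```

```bash
python3 - <<'E'
from h import *; st()
from station import read_camera
c=read_camera("scene")["color"]; cv2.imwrite("pics/scene3.png",cv2.resize(c[120:330,170:400],None,fx=2.8,fy=2.8,interpolation=cv2.INTER_CUBIC))
E
```

```text
t 14.42 stand mm [ -1.6  -1.  386.5] tool x,z in stand [ 0.001  1.    -0.001] [ 0.001 -0.001 -1.   ] F [-0.52 -5.13  6.1 ] open 0.14 grasp 49.1 q [-0.18 -0.   -0.04  1.53 -0.    1.46]
```

View pics/scene3.png

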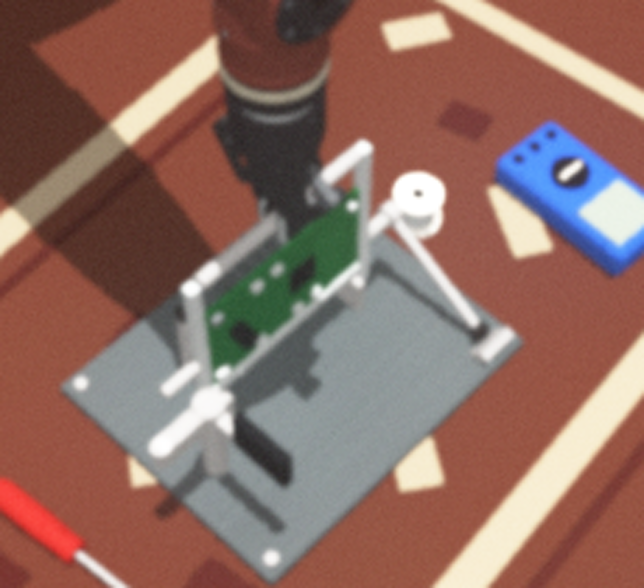

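The frame is upright with the bar held (bar ends near (190,285) and (365,150)), the kickstand foot is by the chock at (480,335), and the lever is open. Handing in.

```bash
python3 -c "
from station import bot
print(bot.sign_off())"
```

```text
the job is handed in; nothing more can be done
None
```

The job is handed in at about 14.5 s, and no verdict came back. The last picture and readings show the lock lever open, the kickstand down, and the frame within about 0.01 rad of upright with its top bar held at 49 N. Nothing touched the bystanders.

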